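# Shuttle the die under the rivet press and press the ram

## Task

Set the rivet in the bench press: with your fingertips push the die shuttle inwards against its spring until it has passed the stop pin, then let it go so that it springs back onto the pin and stays latched with the die under the ram. After that press the ram's black palm button fully down from above and let it rise again. Touching is enough: lift or carry nothing, and leave the thread cone, the steel weight and the awl where they are.

Things in the scene. Friction and masses are not known exactly. Their poses are not given: they have to be found in the camera images.
- press: Fixed rivet press, steel base plate 12 mm thick. Origin: on the table, below the ram's vertical axis. x = level push direction of the shuttle (away from the robot, within 0.4 rad), y left, z up. Plate: x -130 to 85, y -110 to 116 mm. Grey column: x -22 to 42, y 68 to 112. Grey head over the shuttle: x -22 to 34, y -30 to 112, z 115 to 165 mm. Rails beside the shuttle, 30 mm high.
- shuttle_face (a point): Centre of the shuttle's near end face, the face to push; 32 mm above the table, 180 mm to the -x side of the ram axis when out. The shuttle is an aluminium block 180 mm long (press x), 96 mm wide, 12 to 52 mm above the table, too big to grip. The face is upright, 96 x 40 mm, looks along the press's -x; free space before it. It comes over the 12 mm base plate once 50 mm in.
- shuttle (a joint): How far the shuttle is pushed in along press x, m: 0 = fully out (start), 0.060 = end stop. A spring drives it out, 3 N at 0, 7 N at 0.035, 10 N at 0.060; passing the pin adds 2 to 5 N. Past about 0.039 the pin has snapped in behind the catch on the shuttle's side: let go from there, it springs back and rests on the pin at 0.035 (latched). Let go earlier, it returns to 0.
- stop_pin (a joint): How far the sprung stop pin is pushed out sideways (press -y), m: 0 = in (at the start and when latched), up to 0.012 while the catch passes. It works by itself, no need to touch it. Its grey housing stands at press x -77 to -43, y -100 to -78 mm, 58 mm high; rod and knob stick out to y -122 (out: -136) mm.
- die (a point): Top centre of the round steel die on the shuttle (40 mm across, 62 mm above the table) with a small brass rivet in it; directly under the ram axis when the shuttle is latched.
- ram_top (a point): Centre of the flat top of the ram's round black palm button, 52 mm across (flat part about 44 mm), 210 mm above the table when up. The space above is free; the underside of the button is 27 mm above the head.
- ram (a joint): How far the ram is pressed down, in m: 0 = up, 0.018 = fully down at its stop. Sprung: about 5 N (7 N less its 2 N weight) starts it, 10 N takes it to the bottom, and it rises by itself.
- cone_mid (a point): Bystander: middle of a loose brown thread cone on a white foot, 54 mm across, 95 mm high, upright on the table to the left of the shuttle; the point is 45 mm up.
- weight_mid (a point): Bystander: middle of a loose round steel pattern weight, 52 mm across, 62 mm high, upright on the table to the left of the shuttle; the point is 31 mm up.
- awl_mid (a point): Bystander: middle of a loose awl with a wooden handle, 160 mm long, 26 mm thick, lying on the table to the right of the shuttle; the point is 13 mm up.

How it is judged (in metres and radians):
On the way, in this order (a step that is already met when the one before it is completed fails the run):
1. the shuttle has been pushed in past the stop pin (beyond 39 mm) (value of joint shuttle above 0.039 m).
2. the shuttle has been let go and rests latched on the stop pin (35 mm in, within 3 mm), untouched (value of joint shuttle between 0.032 and 0.038 m and value of joint stop_pin below 0.003 m and velocity of joint shuttle between -0.01 and 0.01 m/s and contact force between each of the fingers, the arm and shuttle below 0.1 N), for 0.2 s.
3. the ram is pressed down (at least 14 of its 18 mm) with the shuttle latched (value of joint shuttle between 0.032 and 0.038 m and value of joint stop_pin below 0.003 m and value of joint ram above 0.014 m), for 0.1 s.
At the end, for the whole second after the job is handed in: The shuttle rests latched on the stop pin, 35 mm in within 3 mm, the pin in (under 3 mm out), the die within 4 mm of the ram axis; the ram has been pressed at least 14 mm down and is up again (within 3 mm) (value of joint shuttle between 0.032 and 0.038 m and value of joint each of stop_pin, ram below 0.003 m and velocity of joint shuttle between -0.01 and 0.01 m/s and horizontal distance between die and ram_top below 0.004 m); the robot touches nothing.
It fails at once if the ram is pressed (over 5 mm) while the shuttle is not latched in its middle position (value of joint ram above 0.005 m and (value of joint shuttle below 0.03 m or value of joint shuttle above 0.04 m)).
It fails at once if the thread cone is lifted, knocked over or moved by more than 20 mm (distance of cone_mid from where it was at the start of the episode above 0.02 m).
It fails at once if the steel weight is lifted, knocked over or moved by more than 20 mm (distance of weight_mid from where it was at the start of the episode above 0.02 m).
It fails at once if the awl is lifted, knocked over or moved by more than 20 mm (distance of awl_mid from where it was at the start of the episode above 0.02 m).
It also fails if it takes over 48 s, if anything falls off the work surface, if the arm or the gripper's body presses on something with over 40 N, if the wrist force passes 120 N, or if a joint passes its speed limit or range.

## Robot

A 6-joint arm with a two-finger parallel gripper is mounted at the origin on the work surface. World frame = base frame: x ahead of the robot, y to its left, z up, the work surface at z = 0. Lengths are in m, angles in degrees, forces in N, time in s.
With the tool pointing down it reaches from about 0.35 to 0.875 m from the base axis. Payload 4.2 kg.
Tool frame: the origin (TCP) lies on the centre line of the jaws, within the pads' length; the fingertips stand 19 mm ahead of it and the grasp point (between the pads) is the TCP; x points along the fingers, y is the direction in which the jaws open and shut, and the axes are right-handed (so a half turn about x gives the same grasp; the last joint's range is limited). The gripper opens to 87 mm and grips with 3 to 60 N. Pads are 19 mm wide; open, the fingers measure 117 mm over their backs; the gripper's body (75 mm by 190 mm) begins 51 mm behind the grasp point.
Start: joints at [89.416, 22.042, 0.453, 0, -68.411, -14.817], TCP at [0.166, 0.603, 0.242] pointing down, gripper open.
Joint ranges: [-179.83, 179.83], [-69.29, 118.12], [-61.27, 80.66], [-181.25, 117.63], [-171.15, -9.14], [-177.46, 177.46]. Speed limits (degrees/s): [159.86, 159.86, 180, 180, 180, 180].

## Interface

Orientations are given as a 3x3 rotation matrix whose columns are the frame's x, y, z axes.
In Python, from station import * gives the robot as it stands.
- The arm moves only by the shell command python3 -m creep 'ROWS'. ROWS is JSON, a list of rows, each a list of 5 numbers: the opening, from 0 (shut) to 1 (fully open), then the shift along the world's x, y, z in mm, then the turn about the world's z in rad. In form: [[jaw, x, y, z, turn], ...]. A call has exactly 8 rows; each row is the pose to reach, as a shift and turn from the pose measured when the call began; what a row does not reach only later rows make up. A row lasts 1/10 s, in which the tool goes at most 50 mm and 8.59 degrees, less where a joint would pass 70% of its speed; a pose out of reach is approached as far as the arm can. A call with a gripper value outside its range is refused whole. The fingers move at their own pace and stop on an object; the grip force is fixed at half the most. Time passes only in rows, so rows that repeat a pose let the fingers close, or fill a call up. It gives the time, the measured TCP pose, the force and the opening at its end, in the units of the state.
- sense(): the state, without advancing time (a new reading comes with each control period).
- capture(name): name is "side" or "top" or "wrist"; returns a dict with "image" (480x640x3 uint8, blue, green, red), "z_map" (480x640 float32, m along the optical axis (not along the pixel's ray), 0 where there is no reading), "mtx" (3x3 intrinsics, pixels), "eye" and "attitude" of the camera in the world. Camera axes: x right, y up, looking along -z (the intrinsics and any distortion apply to the point x, -y, -z); pixel columns grow to the right and rows downward; lengths in m; the calibration is good to about 2 mm. A picture is of the moment at which its call begins.
- finish_job(): hands the job in, once; it reports no verdict.
Trained networks look in a picture, given as the dict that the camera call returned (one of the last four; its "shot" number tells which), for a name from the list of things; names that differ only in an ending like _2 or _b are one class to them, and where a whole thing is asked for, a point or a joint stands for the part that bears it (a point fixed in the world has none). Each returns a list of dicts, best first, with "confidence" (0 to 1); they miss things now and then, are a little off and sometimes report something else, mostly with a low value. They report only what shows in the picture. A call takes as long as a camera call.
- look_for(picture, thing): "box" ([left, top, right, bottom] in pixels, round what is visible of it).
- mark_of(picture, thing): "centre" ([column, row] in pixels: a listed point, or the origin of a listed thing).
The state is a dict: "time_s": time; "joints": joint angles; "joint_velocities": joint speeds; "effort": joint torques, N m; "tcp_pos": TCP position; "ee_rot": TCP orientation; "wrist_force": force on the tool from outside, world axes, zero at the start; "moment": the same for the moment, N m; "gripper_width": opening from 0.0 (shut) to 1.0 (fully open).
Only numpy, scipy, OpenCV 4.12 (cv2) and the standard library are available. Lean on these libraries where they do the work, as an engineer would, in place of code of your own. Each camera call takes 0.05 s, during which the arm holds its last target.

## Working session

There is one attempt and no reset: what is moved stays moved. The work goes in short steps, Python scripts to look and compute and a shell command to move; the robot and the scene stay as the last step left them, time stands still between calls to the robot, and variables do not carry over. Pictures are saved under pics/ and viewed, and the job is handed in when it is done.

```bash
ls; mkdir -p pics
cat > h.py <<'E'
from station import *
import numpy as np, cv2
def ray(p,uv):
    K=np.array(p["mtx"]);d=np.array([(uv[0]-K[0,2])/K[0,0],-(uv[1]-K[1,2])/K[1,1],-1.0])
    return np.array(p["attitude"])@d
def at_z(p,uv,z):
    d=ray(p,uv);e=np.array(p["eye"]);return e+d*(z-e[2])/d[2]
def at_d(p,uv):
    z=p["z_map"][int(round(uv[1])),int(round(uv[0]))];return np.array(p["eye"])+ray(p,uv)*z
E
python3 - <<'E'
from h import *
Z=dict(shuttle_face=.032,die=.062,ram_top=.21,cone_mid=.045,weight_mid=.031,awl_mid=.013,press=0)
s=sense();print(s["time_s"],s["tcp_pos"],np.round(s["ee_rot"],3).tolist(),s["gripper_width"])
for c in("top","side"):
    p=capture(c);cv2.imwrite(f"pics/{c}0.png",p["image"])
    print(c,np.round(p["eye"],3),[k for k in p])
    for n,z in Z.items():
        for m in mark_of(p,n)[:2]:
            print(n,round(m["confidence"],2),np.round(m["centre"]),np.round(at_z(p,m["centre"],z),3),np.round(at_d(p,m["centre"]),3))
E
```

```text
pics
0.0 [0.16580613 0.60201    0.24045471] [[-0.0, -0.266, -0.964], [-0.002, -0.964, 0.266], [-1.0, 0.002, -0.0]] 0.9985654369733404
top [0.467 0.036 0.907] ['image', 'z_map', 'mtx', 'eye', 'attitude', 'shot']
shuttle_face 0.79 [365. 287.] [ 0.479 -0.051  0.032] [ 0.479 -0.049  0.053]
die 0.9 [390. 211.] [ 0.621 -0.095  0.062] [ 0.621 -0.095  0.062]
die 0.26 [390. 205.] [ 0.633 -0.096  0.062] [ 0.634 -0.098  0.053]
ram_top 0.74 [416. 182.] [ 0.641 -0.114  0.21 ] [ 0.64  -0.114  0.212]
cone_mid 0.68 [273. 207.] [0.631 0.125 0.045] [0.622 0.121 0.09 ]
weight_mid 0.92 [290. 273.] [0.505 0.093 0.031] [0.504 0.091 0.061]
awl_mid 0.8 [478. 284.] [ 0.486 -0.274  0.013] [ 0.486 -0.271  0.022]
press 0.86 [392. 205.] [ 0.646 -0.109  0.   ] [ 0.635 -0.101  0.055]
press 0.73 [413. 181.] [ 0.695 -0.153  0.   ] [ 0.642 -0.109  0.21 ]
side [0.319 0.989 1.05 ] ['image', 'z_map', 'mtx', 'eye', 'attitude', 'shot']
die 0.73 [314. 234.] [ 0.599 -0.087  0.062] [ 0.6   -0.089  0.06 ]
ram_top 0.82 [300. 181.] [ 0.633 -0.099  0.21 ] [ 0.633 -0.097  0.212]
ram_top 0.64 [313. 233.] [0.561 0.069 0.21 ] [ 0.603 -0.094  0.061]
cone_mid 0.64 [333. 305.] [0.508 0.11  0.045] [0.508 0.11  0.045]
weight_mid 0.74 [337. 305.] [0.502 0.097 0.031] [0.5   0.108 0.043]
awl_mid 0.76 [372. 213.] [ 0.485 -0.261  0.013] [ 0.487 -0.276  0.001]
press 0.6 [299. 243.] [ 0.647 -0.115  0.   ] [ 0.631 -0.061  0.052]
```

View pics/top0.png

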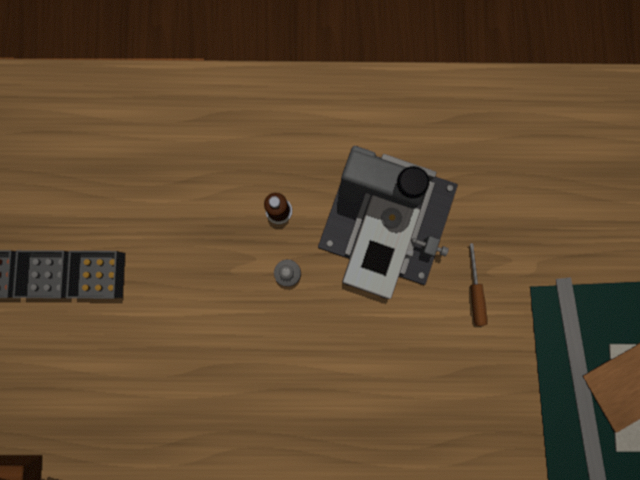

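View pics/side0.png

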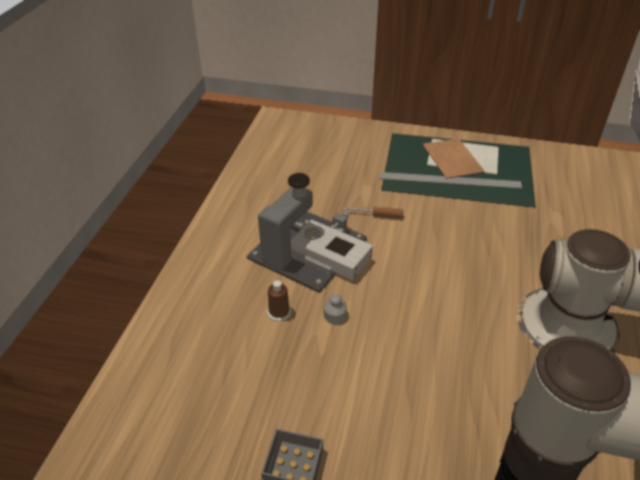

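The top view shows the press at about (390,215), with the shuttle's near face around (367,295) and the button at (413,182). The cone is at (277,208), the weight at (287,273) and the awl at (478,290). Next I'll fit the shuttle and button from depth.

Run:
```python
from h import *
for c in("top","side"):
    p=capture(c)
    K=np.array(p["mtx"]);v,u=np.mgrid[0:480,0:640];z=p["z_map"]
    d=np.stack([(u-K[0,2])/K[0,0],-(v-K[1,2])/K[1,1],-np.ones_like(z)],-1)*z[...,None]
    P=d@np.array(p["attitude"]).T+np.array(p["eye"])
    roi=(z>0)&(P[...,0]>.38)&(P[...,0]<.8)&(P[...,1]>-.25)&(P[...,1]<.05)
    b=roi&(abs(P[...,2]-.21)<.008)
    q=P[b][:,:2];print(c,b.sum(),"button",q.mean(0),(q.min(0)+q.max(0))/2,np.ptp(q,axis=0),P[b][:,2].mean())
    s=(roi&(abs(P[...,2]-.052)<.005)).astype(np.uint8)
    s=cv2.morphologyEx(s,cv2.MORPH_OPEN,np.ones((3,3)))
    n,l,st,ce=cv2.connectedComponentsWithStats(s)
    i=1+np.argmax(st[1:,4]);q=P[l==i][:,:2].astype(np.float32)
    r=cv2.minAreaRect(q);print("shuttle",r,P[l==i][:,2].mean());print(cv2.boxPoints(r))
    cv2.imwrite(f"pics/{c}m.png",cv2.resize(((l==i)*255).astype(np.uint8)[130:310,250:500],None,fx=2,fy=2))
    for n,zz in(("cone_mid",.045),("weight_mid",.031),("awl_mid",.013)):
        for m in look_for(p,n)[:1]: print(n,m["box"],m["confidence"])
```

```text
top 830 button [ 0.64068684 -0.109237  ] [ 0.64180122 -0.11020688] [0.05069924 0.05063082] 0.20977992529100864
shuttle ((0.554688572883606, -0.08670801669359207), (0.10828683525323868, 0.17917543649673462), 70.9666519165039) 0.05295027854582874
[[ 0.45234156 -0.10867515]
 [ 0.62172127 -0.16710757]
 [ 0.6570356  -0.06474088]
 [ 0.48765588 -0.00630847]]
cone_mid [264.5, 193.8, 292.1, 225.9] 0.79
weight_mid [273.5, 262.1, 300.6, 287.6] 0.62
side 270 button [ 0.63961946 -0.1028371 ] [ 0.64008135 -0.10474381] [0.04974783 0.05469184] 0.20950626557291013
shuttle ((0.5532441139221191, -0.08332590758800507), (0.11315472424030304, 0.18143592774868011), 69.51091766357422) 0.05307098638484324
[[ 0.44846135 -0.10457021]
 [ 0.61841947 -0.16807804]
 [ 0.6580269  -0.06208161]
 [ 0.48806876  0.00142622]]
cone_mid [269.2, 280.6, 292.9, 324.0] 0.81
weight_mid [322.2, 295.1, 346.0, 323.7] 0.93
awl_mid [354.8, 208.8, 399.0, 217.9] 0.81
```

View pics/topm.png

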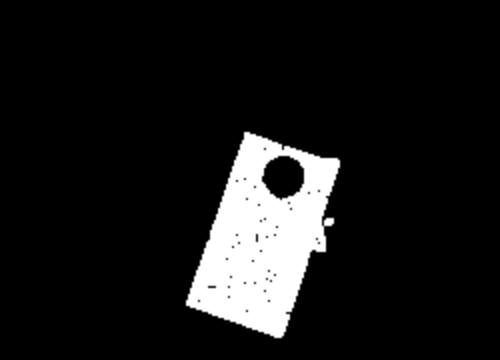

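```bash
python3 -m creep '[[0,10,-25,0,-0.01],[0,26,-63,0,-0.02],[0,43,-104,0,-0.03],[0,60,-146,0,-0.04],[0,78,-188,0,-0.05],[0,95,-230,0,-0.06],[0,110,-267,0,-0.07],[0,120,-290,0,-0.07]]'
```

```text
time_s: 2.0
tcp_pos: [0.2863, 0.3099, 0.2418]
ee_rot: [[-0.0, -0.334, -0.943], [0.0, -0.943, 0.334], [-1.0, -0.0, 0.0]]
wrist_force: [1.6, 0.6, 1.4]
gripper_width: 0.362
```

```bash
python3 -m creep '[[0,10,-25,0,0],[0,28,-66,0,0],[0,48,-115,0,0],[0,68,-163,0,0],[0,88,-211,0,0],[0,108,-259,0,0],[0,128,-307,0,0],[0,143,-344,0,0]]'
```

```text
time_s: 2.8
tcp_pos: [0.4295, -0.0353, 0.2424]
ee_rot: [[0.002, -0.333, -0.943], [0.001, -0.943, 0.333], [-1.0, -0.001, -0.001]]
wrist_force: [1.0, 2.3, -0.9]
gripper_width: 0.004
```

```bash
python3 -m creep '[[0,0,0,-20,0],[0,0,0,-50,0],[0,0,0,-80,0],[0,0,0,-110,0],[0,0,0,-140,0],[0,0,0,-160,0],[0,0,0,-175,0],[0,0,0,-175,0]]'
```

```text
time_s: 3.6
tcp_pos: [0.4282, -0.0357, 0.0659]
ee_rot: [[-0.003, -0.334, -0.943], [-0.0, -0.943, 0.334], [-1.0, 0.001, 0.002]]
wrist_force: [0.4, -0.5, 0.7]
gripper_width: 0.008
```

Run:
```python
from h import *
s=sense();print(s["time_s"],s["tcp_pos"],s["wrist_force"],s["gripper_width"])
p=capture("top");cv2.imwrite("pics/t1.png",cv2.resize(p["image"][130:370,240:560],None,fx=2.4,fy=2.4))
p=capture("wrist");cv2.imwrite("pics/w1.png",p["image"])
```

```text
3.6 [ 0.42818758 -0.03569234  0.06588745] [ 0.40068941 -0.50139374  0.74535961] 0.008116515458815674
```

View pics/t1.png

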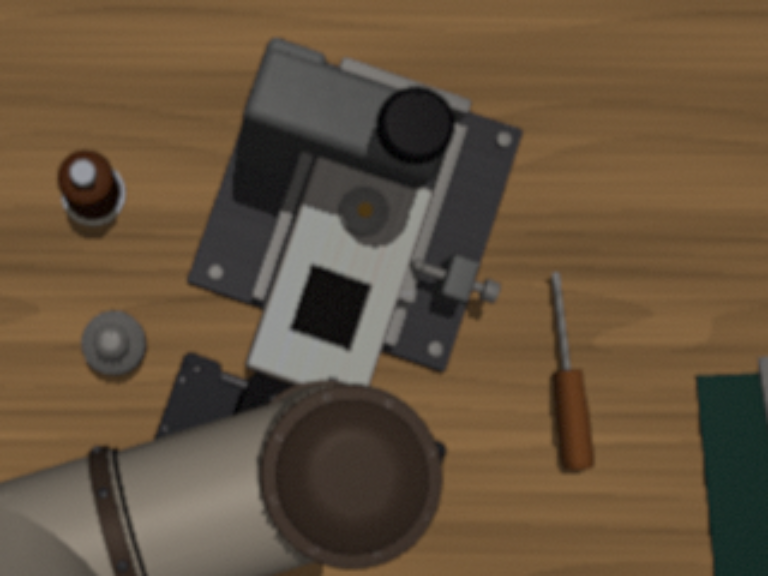

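View pics/w1.png

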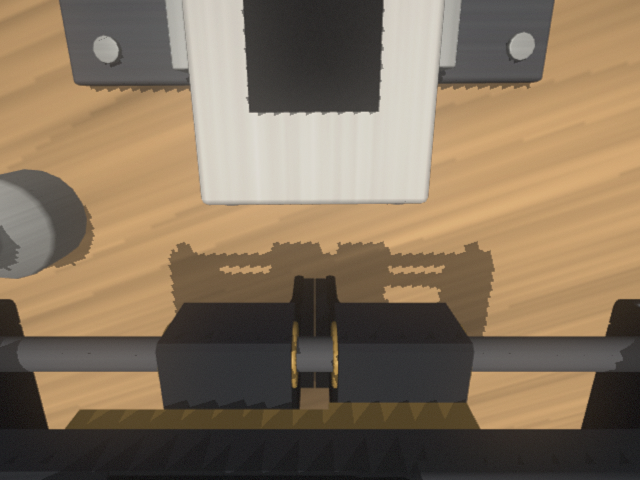

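The wrist view shows the closed fingertips centred on the face, with the fingers at column 315 and the face spanning 203–430. Their yaw matches too. I'll lower, then approach.

```bash
python3 -m creep '[[0,0,0,-10,0],[0,0,0,-20,0],[0,5,-2,-20,0],[0,10,-4,-20,0],[0,15,-6,-20,0],[0,20,-7,-20,0],[0,24,-8,-20,0],[0,24,-8,-20,0]]'
```

```text
time_s: 4.5
tcp_pos: [0.4547, -0.0433, 0.0479]
ee_rot: [[0.003, -0.333, -0.943], [0.001, -0.943, 0.333], [-1.0, -0.002, -0.003]]
wrist_force: [0.7, -0.3, -0.1]
gripper_width: 0.008
```

```bash
python3 -m creep '[[0,4,-1,0,0],[0,8,-3,0,0],[0,12,-4,0,0],[0,16,-6,0,0],[0,20,-7,0,0],[0,24,-8,0,0],[0,28,-10,0,0],[0,28,-10,0,0]]'
```

```text
time_s: 5.3
tcp_pos: [0.4787, -0.0531, 0.0472]
ee_rot: [[-0.006, -0.334, -0.942], [0.001, -0.942, 0.334], [-1.0, 0.001, 0.006]]
wrist_force: [-9.2, 7.6, 6.8]
gripper_width: 0.004
```

```bash
python3 -m creep '[[0,4,-1,0,0],[0,8,-3,0,0],[0,12,-4,0,0],[0,16,-6,0,0],[0,19,-7,0,0],[0,22,-8,0,0],[0,24,-8,0,0],[0,24,-8,0,0]]'
python3 - <<'E'
from h import *
p=capture("wrist");cv2.imwrite("pics/w2.png",p["image"])
p=capture("side");cv2.imwrite("pics/s2.png",cv2.resize(p["image"][150:350,200:460],None,fx=3,fy=3))
p=capture("top");
for m in mark_of(p,"die")[:2]: print(m,at_z(p,m["centre"],.062))
E
```

```text
time_s: 6.1
tcp_pos: [0.499, -0.0614, 0.0462]
ee_rot: [[-0.015, -0.335, -0.942], [0.0, -0.942, 0.335], [-1.0, 0.005, 0.014]]
wrist_force: [-6.8, 3.1, 3.4]
gripper_width: 0.003
{'centre': [398.7, 196.5], 'confidence': 0.69} [ 0.64926383 -0.11254187  0.062     ]
{'centre': [416.1, 182.0], 'confidence': 0.23} [ 0.67747396 -0.14593683  0.062     ]
```

View pics/w2.png

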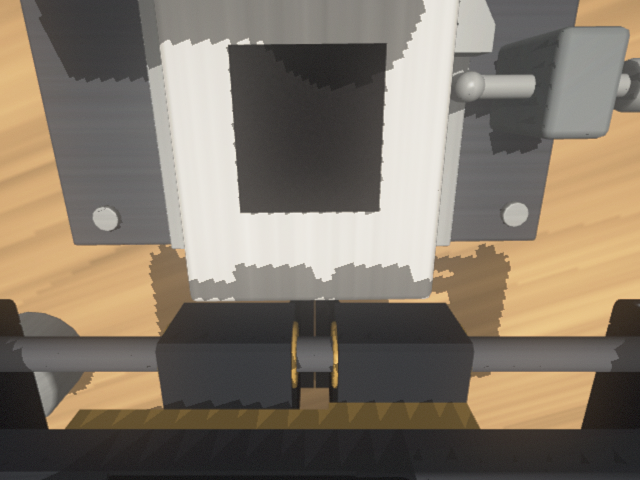

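View pics/s2.png

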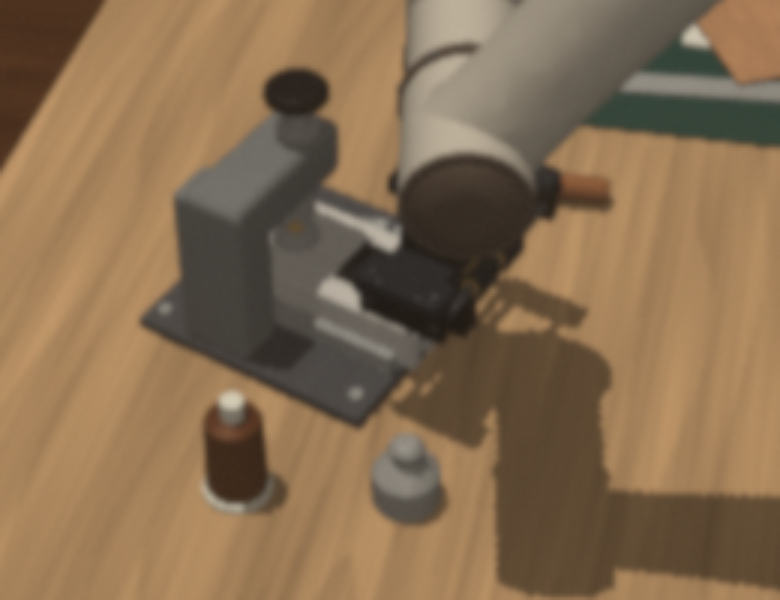

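The wrist view shows the catch (480,30) already beyond the pin ball (468,85), and the pin is back in. I'll push a few mm more for margin, then retreat.

```bash
python3 -m creep '[[0,4,-1,0,0],[0,7,-2,0,0],[0,9,-3,0,0],[0,11,-4,0,0],[0,11,-4,0,0],[0,8,-3,0,0],[0,5,-2,0,0],[0,2,-1,0,0]]'
```

```text
time_s: 7.1
tcp_pos: [0.4984, -0.0619, 0.0456]
ee_rot: [[-0.02, -0.336, -0.942], [0.001, -0.942, 0.336], [-1.0, 0.006, 0.019]]
wrist_force: [-5.0, 5.9, 3.3]
gripper_width: -0.002
```

```bash
python3 -m creep '[[0,-3,1,0,0],[0,-7,2,0,0],[0,-11,4,0,0],[0,-17,6,0,0],[0,-26,9,0,0],[0,-35,12,0,0],[0,-45,16,0,0],[0,-45,16,0,0]]'
python3 - <<'E'
from h import *
p=capture("wrist");cv2.imwrite("pics/w3.png",p["image"])
p=capture("top");
for m in mark_of(p,"die")[:2]: print(m,at_z(p,m["centre"],.062))
E
```

```text
time_s: 7.9
tcp_pos: [0.4515, -0.0457, 0.0455]
ee_rot: [[-0.022, -0.336, -0.942], [0.001, -0.942, 0.336], [-1.0, 0.007, 0.021]]
wrist_force: [-0.5, -0.4, 0.0]
gripper_width: 0.005
{'centre': [396.2, 198.2], 'confidence': 0.89} [ 0.64596441 -0.10777335  0.062     ]
```

View pics/w3.png

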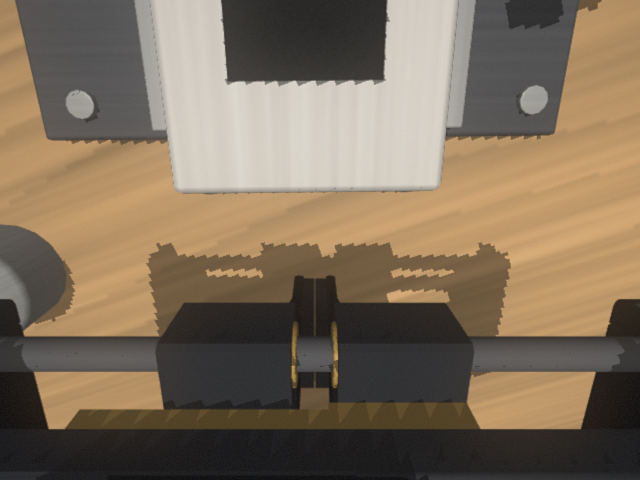

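The catch appears latched, with the shuttle overhanging the plate edge by about 15 mm. Next: rise, then check from above.

```bash
python3 -m creep '[[0,-5,2,20,0],[0,-5,2,50,0],[0,-5,2,90,0],[0,-5,2,130,0],[0,-5,2,170,0],[0,-5,2,205,0],[0,-5,2,235,0],[0,-5,2,235,0]]'
python3 - <<'E'
from h import *
def fit(p,c):
    K=np.array(p["mtx"]);v,u=np.mgrid[0:480,0:640];z=p["z_map"]
    d=np.stack([(u-K[0,2])/K[0,0],-(v-K[1,2])/K[1,1],-np.ones_like(z)],-1)*z[...,None]
    P=d@np.array(p["attitude"]).T+np.array(p["eye"])
    b=(z>0)&(abs(P[...,0]-.64)<.05)&(abs(P[...,1]+.108)<.05)&(abs(P[...,2]-.21)<.006)
    q=P[b][:,:2].astype(np.float32)
    if len(q)>20: print(c,b.sum(),cv2.minEnclosingCircle(q),P[b][:,2].mean(),p["z_map"].max())
for c in("wrist","side","top"):
    p=capture(c);cv2.imwrite(f"pics/{c}4.png",p["image"]);fit(p,c)
    for n,z in (("die",.062),("ram_top",.21)):
        for m in mark_of(p,n)[:1]: print(c,n,m,at_z(p,m["centre"],z))
E
```

```text
time_s: 8.85
tcp_pos: [0.4515, -0.0437, 0.2856]
ee_rot: [[-0.008, -0.335, -0.942], [0.002, -0.942, 0.335], [-1.0, 0.001, 0.009]]
wrist_force: [0.1, -0.1, -1.0]
gripper_width: 0.006
side 256 ((0.6396523118019104, -0.10596597194671631), 0.026324214413762093) 0.20994170968551906 3.6937108
side die {'centre': [301.5, 226.7], 'confidence': 0.7} [ 0.63695555 -0.10782512  0.062     ]
side ram_top {'centre': [298.2, 177.7], 'confidence': 0.64} [ 0.64129412 -0.10838281  0.21      ]
top 818 ((0.641999363899231, -0.11035129427909851), 0.025993600487709045) 0.20980126241617714 1.7901628
top die {'centre': [397.3, 197.8], 'confidence': 0.82} [ 0.64674709 -0.10986267  0.062     ]
top ram_top {'centre': [415.6, 182.9], 'confidence': 0.68} [ 0.63920858 -0.11323028  0.21      ]
```

View pics/wrist4.png

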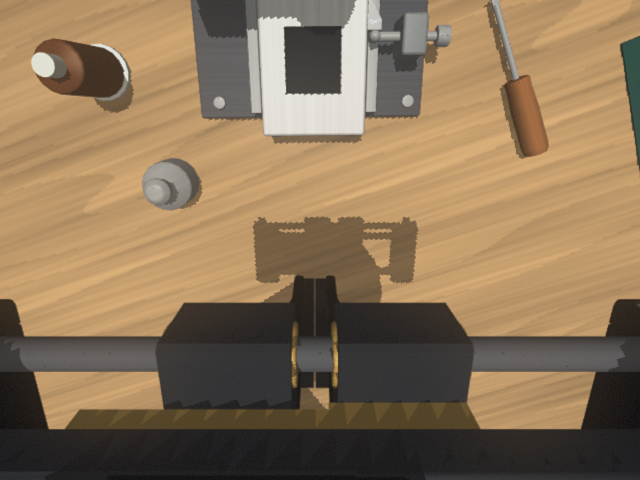

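View pics/top4.png

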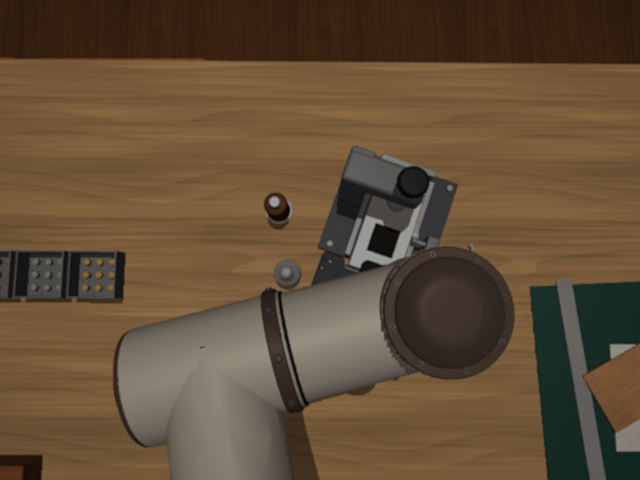

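```bash
python3 -m creep '[[0,20,-7,0,0],[0,50,-17,0,0],[0,85,-29,0,0],[0,120,-41,0,0],[0,150,-51,0,0],[0,175,-59,0,0],[0,189,-64,0,0],[0,189,-64,0,0]]'
python3 - <<'E'
from h import *
for c in("wrist","side"):
    p=capture(c);cv2.imwrite(f"pics/{c}5.png",p["image"])
    for n,z in (("die",.062),("ram_top",.21),("shuttle_face",.032)):
        for m in mark_of(p,n)[:1]: print(c,n,m,at_z(p,m["centre"],z))
E
```

```text
time_s: 10.1
tcp_pos: [0.6389, -0.1084, 0.2778]
ee_rot: [[-0.023, -0.336, -0.941], [0.0, -0.942, 0.337], [-1.0, 0.008, 0.022]]
wrist_force: [-0.5, -0.3, -1.0]
gripper_width: 0.01
wrist ram_top {'centre': [310.7, 252.2], 'confidence': 0.9} [ 0.64204786 -0.10727111  0.21      ]
side die {'centre': [298.5, 227.6], 'confidence': 0.67} [ 0.64327045 -0.10283777  0.062     ]
side ram_top {'centre': [297.8, 178.3], 'confidence': 0.86} [ 0.64158304 -0.10593266  0.21      ]
side shuttle_face {'centre': [353.7, 254.6], 'confidence': 0.84} [ 0.49736798 -0.07100515  0.032     ]
```

View pics/wrist5.png

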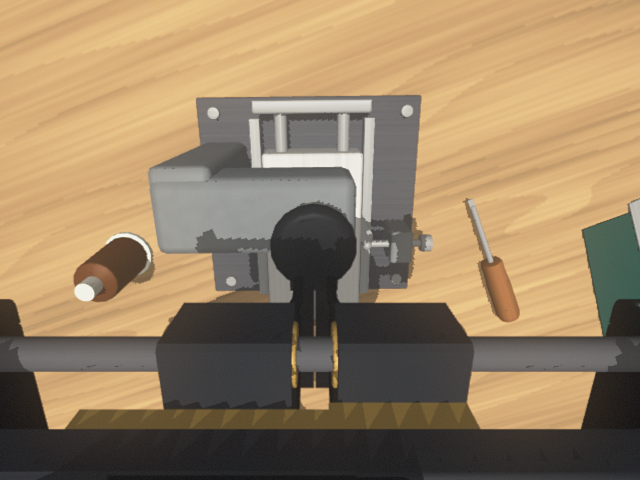

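View pics/side5.png

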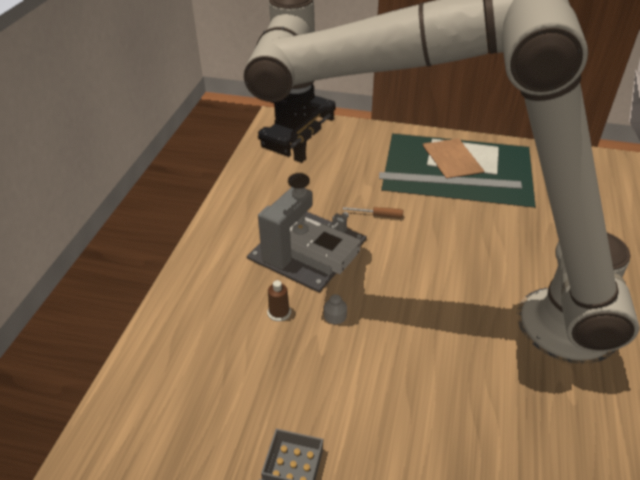

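The tips sit above the button, whose centre is at (313,245) in the wrist view, and the shuttle is still latched. I'll descend and press.

```bash
python3 -m creep '[[0,1,0,-5,0],[0,2,1,-12,0],[0,2,1,-20,0],[0,2,1,-28,0],[0,2,1,-35,0],[0,2,1,-39,0],[0,2,1,-40,0],[0,2,1,-40,0]]'
```

```text
time_s: 11.3
tcp_pos: [0.6392, -0.1066, 0.2405]
ee_rot: [[-0.02, -0.335, -0.942], [0.0, -0.942, 0.335], [-1.0, 0.006, 0.019]]
wrist_force: [-0.1, -0.1, -0.4]
gripper_width: 0.005
```

```bash
python3 -m creep '[[0,0,0,-4,0],[0,0,0,-8,0],[0,0,0,-12,0],[0,0,0,-16,0],[0,0,0,-19,0],[0,0,0,-22,0],[0,0,0,-24,0],[0,0,0,-24,0]]'
```

```text
time_s: 12.1
tcp_pos: [0.6393, -0.1066, 0.2184]
ee_rot: [[-0.019, -0.335, -0.942], [-0.0, -0.942, 0.335], [-1.0, 0.007, 0.018]]
wrist_force: [-2.9, 0.8, 7.6]
gripper_width: 0.007
```

```bash
python3 -m creep '[[0,0,0,-3,0],[0,0,0,-6,0],[0,0,0,-8,0],[0,0,0,-9,0],[0,0,0,-10,0],[0,0,0,-11,0],[0,0,0,-11,0],[0,0,0,-11,0]]'
python3 - <<'E'
from h import *
s=sense();print(s["tcp_pos"],s["wrist_force"])
p=capture("side");cv2.imwrite("pics/s6.png",cv2.resize(p["image"][80:300,200:440],None,fx=2.5,fy=2.5))
E
```

```text
time_s: 12.9
tcp_pos: [0.6393, -0.1066, 0.2115]
ee_rot: [[-0.016, -0.333, -0.943], [-0.001, -0.943, 0.333], [-1.0, 0.007, 0.015]]
wrist_force: [-5.2, 3.0, 14.9]
gripper_width: 0.009
[ 0.63929086 -0.10661047  0.21146115] [-5.20920487  3.00724788 14.88213097]
```

View pics/s6.png

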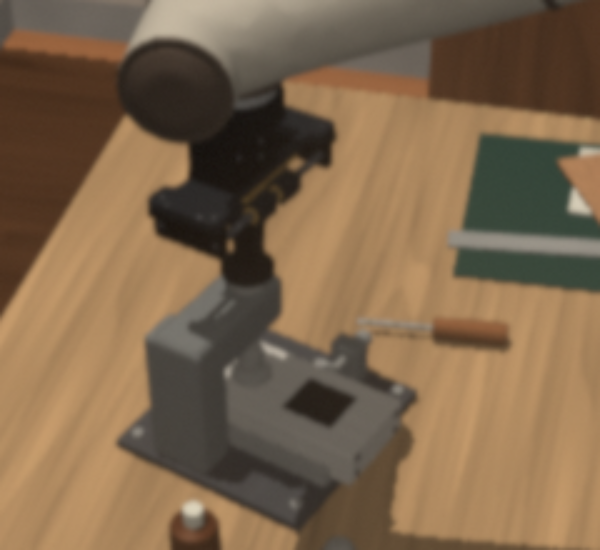

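The button is down near the head and the force has passed the 10 N bottoming value, so the ram is at its stop. Now I'll rise slowly.

```bash
python3 -m creep '[[0,0,0,0,0],[0,0,0,4,0],[0,0,0,8,0],[0,0,0,12,0],[0,0,0,16,0],[0,0,0,20,0],[0,0,0,30,0],[0,0,0,40,0]]'
```

```text
time_s: 13.75
tcp_pos: [0.6392, -0.1066, 0.2516]
ee_rot: [[-0.017, -0.333, -0.943], [-0.002, -0.943, 0.333], [-1.0, 0.007, 0.016]]
wrist_force: [0.2, -0.1, 0.2]
gripper_width: 0.002
```

```bash
python3 -m creep '[[0,0,0,20,0],[0,0,0,40,0],[0,-30,10,45,0],[0,-60,21,45,0],[0,-95,33,45,0],[0,-130,46,45,0],[0,-150,53,45,0],[0,-150,53,45,0]]'
python3 - <<'E'
from h import *
Z=dict(shuttle_face=.032,die=.062,ram_top=.21,cone_mid=.045,weight_mid=.031,awl_mid=.013)
for c in("side","top"):
    p=capture(c);cv2.imwrite(f"pics/{c}7.png",cv2.resize(p["image"][120:340,200:500],None,fx=2.6,fy=2.6))
    for n,z in Z.items():
        for m in mark_of(p,n)[:1]: print(c,n,round(m["confidence"],2),np.round(at_z(p,m["centre"],z),3),np.round(at_d(p,m["centre"]),3))
print(sense()["wrist_force"],sense()["time_s"])
E
```

```text
time_s: 14.55
tcp_pos: [0.4873, -0.0532, 0.298]
ee_rot: [[-0.015, -0.332, -0.943], [-0.001, -0.943, 0.332], [-1.0, 0.006, 0.014]]
wrist_force: [0.4, -0.7, 1.0]
gripper_width: 0.008
side shuttle_face 0.83 [ 0.497 -0.073  0.032] [ 0.498 -0.077  0.028]
side die 0.63 [ 0.636 -0.098  0.062] [ 0.637 -0.101  0.059]
side ram_top 0.95 [ 0.643 -0.106  0.21 ] [ 0.642 -0.104  0.212]
side cone_mid 0.71 [0.625 0.124 0.045] [0.62  0.138 0.062]
side weight_mid 0.93 [0.507 0.107 0.031] [0.506 0.114 0.039]
side awl_mid 0.92 [ 0.49  -0.257  0.013] [ 0.491 -0.269  0.004]
top shuttle_face 0.61 [ 0.652 -0.111  0.032] [ 0.626 -0.091  0.155]
top die 0.57 [ 0.647 -0.109  0.062] [ 0.626 -0.092  0.159]
top ram_top 0.81 [ 0.639 -0.113  0.21 ] [ 0.639 -0.112  0.211]
top cone_mid 0.66 [ 0.636 -0.1    0.045] [ 0.633 -0.098  0.059]
[0.65935051 0.09982384 0.49461953] 15.25
```

View pics/side7.png

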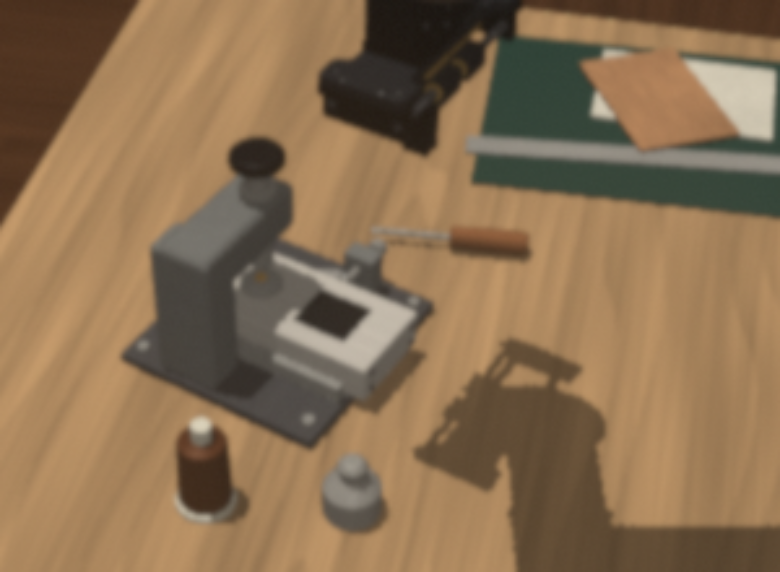

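View pics/top7.png

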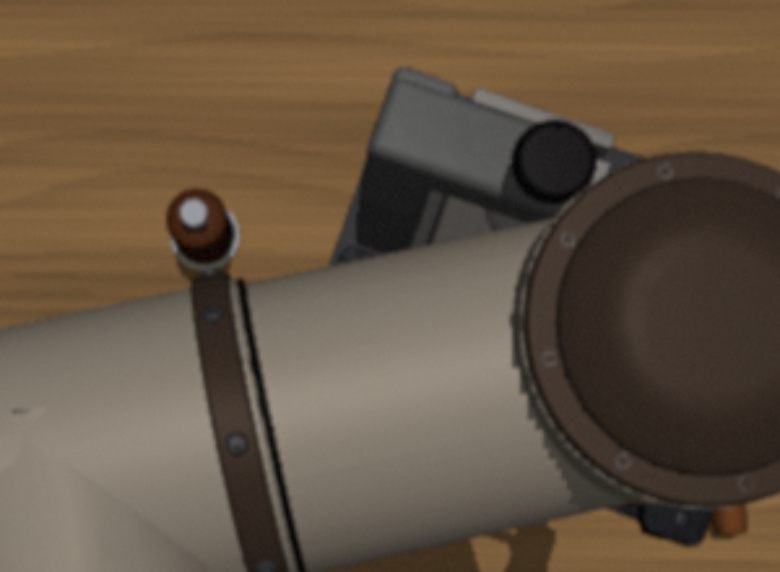

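The side view shows the ram up at (257,158), the shuttle still in with its near end at (390,350), and the pin in at (350,270). The cone, weight and awl are undisturbed and the robot is clear. Handing in.

```bash
python3 -c "
from station import *
print(finish_job())"
```

```text
the job is handed in; nothing more can be done
None
```

I pushed the die shuttle in past the stop pin with closed fingertips and let it spring back onto the pin. I then pressed the palm button down and let it rise. The job was handed in at about 15 s, and it returned no verdict.

**Last checks:**
- **Press stroke:** the fingertips reached about 17.5 mm below the button's raised height. The upward force there was 15 N, above the 10 N needed to bottom the ram, so it was at its stop.
- **Ram up again:** the depth reading at the button's top was about 0.21 m, which is its raised height.
- **Shuttle latched:** after release the shuttle stayed in with the pin seated, as seen in the wrist view before the press and the side view after it. The last die estimates were within about 1 cm of the ram axis, which is too coarse to confirm the 4 mm limit.
- **Bystanders:** the thread cone, steel weight and awl look undisturbed in the side view.
- **Robot clear:** the wrist force read about zero.

**Checks that failed or disagreed:**
- The arm hid most of the press in the last top picture. Its shuttle-face, die and cone marks were wrong or uncertain there, so I relied on the side picture.
- The final side die mark, at (0.636, -0.098) m, was about 9 mm off the ram axis in a partly hidden view. An earlier top view, taken after latching, put it about 6 mm off.

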